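# Close and prime the bench paste dispenser

## Robot

A 6-joint arm with a two-finger parallel gripper is mounted at the origin on a cart in front of the work surface, level with it; the furniture and walls round the work are solid. World frame = base frame: x ahead of the robot, y to its left, z up, the work surface at z = 0. Lengths are in m, angles in rad, forces in N, time in s.
With the tool pointing down it reaches from about 0.3 to 0.85 m from the base axis. Payload 4.2 kg.
Tool frame: the origin (TCP) lies at the very end of the fingers, on their centre line; the grasp point (between the pads) lies 19 mm behind it (robot.grip_point_offset is the distance from the TCP to the grasp point, in m); z points along the fingers, y is the direction in which the jaws open and shut (so a half turn about z gives the same grasp; the last joint's range is limited). The gripper opens to 91 mm and grips with 3 to 60 N. Pads are 32 mm wide; open, the fingers measure 118 mm over their backs; the gripper's body (76 mm by 178 mm) begins 60 mm behind the grasp point.
Start: joints at [1.107, 0.32, 1.565, -0, 1.257, -0.02], TCP at [0.247, 0.519, 0.214] pointing down, gripper open.
Joint ranges: [-3.11, 3.11], [-0.84, 2.01], [0.21, 2.61], [-1.34, 4.49], [0.05, 2.63], [-2.56, 2.56]. Speed limits (rad/s): [2.57, 2.57, 3.14, 3.14, 3.14, 3.14].

## Interface

Orientations are given as a unit quaternion [w, x, y, z].
In Python, from plant import status, vision, robot gives the robot as it stands.
- The arm moves only by the shell command python3 -m pendant 'ROWS'. ROWS is JSON, a list of rows, each an object of numbers: "x", "y", "z": the shift along the tool's x, y, z in mm; "ax", "ay", "az": the turn, a rotation vector about the tool's x, y, z in rad; "jaw": the closure, from 0 (fully open) to 1 (shut). A call has 1 to 10 rows; each row is the pose to reach, as a shift and turn from the pose measured when the call began, along the tool's axes at that moment; what a row does not reach only later rows make up. A row lasts 1/8 s, in which the tool goes at most 62.5 mm and 10.7 degrees, less where a joint would pass 70% of its speed; a pose out of reach is approached as far as the arm can. A call with a gripper value outside its range is refused whole. The fingers move at their own pace and stop on an object; the grip force is fixed at half the most. Time passes only in rows, so rows that repeat a pose let the fingers close. It gives the time, the measured TCP pose, the force and the opening at its end, in the units of the state.
- status.read_state(): the state, without advancing time (a new reading comes with each control period).
- vision.get_image(name): name is "scene" or "top" or "wrist"; returns the picture (420x560x3 uint8, blue, green, red); there is no depth.
- vision.camera_params(name): a dict with "fx", "fy", "cx", "cy" (pixels), "position" and "attitude" of the camera in the world. Camera axes: x right, y down, z forward; pixel columns grow to the right and rows downward; lengths in m; the calibration is good to about 2 mm. A picture is of the moment at which its call begins: read the wrist's pose just before it. camera_params takes no time and is no camera call; for the wrist camera it gives the pose at the moment of the call.
- robot.close_job(): hands the job in, once; it reports no verdict.
The state is a dict: "time_s": time; "joints": joint angles; "qd": joint speeds; "joint_torque": joint torques, N m; "tcp_pos": TCP position; "ee_rot": TCP orientation; "ft_force": force on the tool from outside, world axes, zero at the start; "ft_torque": the same for the moment, N m; "finger_gap": opening from 0.0 (shut) to 1.0 (fully open).
Only numpy, scipy, OpenCV 4.12 (cv2) and the standard library are available. Lean on these libraries where they do the work, as an engineer would, in place of code of your own. Each camera call takes 0.05 s, during which the arm holds its last target. There are 200 camera calls.

## Task

The screw cap on the leaning canister of the bench paste dispenser has been left loose: screw it clockwise down until it comes fully home against its stop. Then prime the dispenser: squeeze its trigger fully against the upright grip, hold it a moment and let it go again. Do not squeeze the trigger while the cap is still loose, and leave the other things where they are.

Things in the scene. Friction and masses are not known exactly. Their poses are not given: they have to be found in the camera images.
- dispenser: Bench paste dispenser, fixed to the table: grey base plate 170 (x, from -95 to +75) x 210 (y) x 12 mm, front to -x. On its +y side a leaning canister in a steel cradle, on its -y side an aluminium valve block (62x36 mm, top at z 57 mm) with brass nozzle to the front, an upright grip and a trigger. Origin: under the plate, 10 mm behind its centre, z up.
- canister: Aluminium canister 48 mm in diameter and 130 mm long, fixed on the dispenser, leaning 35 degrees from vertical with its upper end towards the dispenser's front (-x). Origin: centre of its lower end; its z axis runs along the canister to the cap. A neck 41 mm in diameter and 22 mm long rises from the upper end at z = 130 mm.
- cap_top (a point): Centre of the top of the black ribbed screw cap, 54 mm across, 30 mm high (wider than the canister, so fingers may pass down beside it). z points out along the canister. Clockwise seen from outside (negative about z) closes it, 14 mm lead per turn, friction about 0.15 N m. Starts 1.9 to 3.0 rad open (4 to 7 mm proud). Home against its stop, this point is at z = 161 mm of the canister.
- trigger (a joint): Angle of the sprung trigger: 0 at rest (leaning 0.30 rad to the front, away from the grip), 0.30 rad fully squeezed (upright). It springs back by itself; fully squeezing takes about 6 N at the tip.
- trigger_tip (a point): Upper end of the trigger blade, a steel bar 9 mm thick (x), 19 mm wide (y) and 74 mm long, with a round bead 9 mm in diameter at the end; its pivot is in front of the grip's foot, 66 mm above the table. At rest the tip stands 137 mm above the table.
- grip_top (a point): Centre of the top of the fixed upright black rubber grip, 24 x 24 mm, top 149 mm above the table, axes as the dispenser's. The trigger stands before its front (-x) face: grip plus trigger measure 57 mm (front to back) at the tip at rest and 36 mm when fully squeezed (the trigger pivot is 19.5 mm before the grip's axis).
- jar: Glass jar with a fixed screw lid, 86 mm wide, 122 mm tall, loose near the right edge of the table; bystander. Origin: centre of underside.
- bottle: Bulky plastic bottle with a small cap, 89 mm wide, 137 mm tall, loose near the right edge of the table; bystander. Origin: centre of underside.
- beaker: Plain open beaker, 90 mm wide, 94 mm tall, standing loose; bystander. Origin: centre of underside.
- tin: Flat hinged tin box, 89x121x35 mm, loose; bystander. Origin: centre of underside.
- matches: Matchbox, 36x55x15 mm, loose; bystander. Origin: centre of underside.
- charcoal: Dark rough charcoal block, 52x77x26 mm, loose; bystander. Origin: centre of underside.
- pliers: Flat-nosed pliers, 48x135x12 mm, lying loose near the left edge; bystander. Origin: centre of underside.
- dish: Shallow round brass dish, 67 mm wide, 15 mm high, standing loose on the base plate under the nozzle; bystander. Origin: centre of underside.

How it is judged:
By the outcome, as a careful person would: the job done as asked, in the order asked, and still so for the second after the job is handed in, with the robot touching nothing.
It also fails if it takes over 64 s, if anything falls off the work surface, if the arm or the gripper's body presses on something with over 40 N, if the wrist force passes 120 N, or if a joint passes its speed limit or range.

## Working session

There is one attempt and no reset: what is moved stays moved. The work goes in short steps, Python scripts to look and compute and a shell command to move; the robot and the scene stay as the last step left them, time stands still between calls to the robot, and variables do not carry over. Pictures are saved under pics/ and viewed, about 8 in all and at most 12, crops included, and the job is handed in when it is done.

```bash
ls; mkdir -p pics; python3 - <<'E'
from plant import status, vision, robot
import cv2
print(status.read_state(), robot.grip_point_offset)
for n in("scene","top"):
    cv2.imwrite(f"pics/{n}0.png",vision.get_image(n)); print(n,vision.camera_params(n))
E
```

```text
pics
{'time_s': 0.0, 'joints': array([ 1.10701111e+00,  3.20294917e-01,  1.56567308e+00,  4.50598728e-06,
        1.25738204e+00, -1.99955310e-02]), 'qd': array([ 0.00204356,  0.00101144,  0.00156659, -0.00041364,  0.00124873,
       -0.00049894]), 'joint_torque': array([-1.49575466e-03, -4.12470174e+01, -2.31973028e+01,  7.26571237e-02,
        4.58017015e-02, -1.49654884e-04]), 'tcp_pos': array([0.24665684, 0.51885494, 0.21312085]), 'ee_rot': array([-2.12560896e-04,  2.20078999e-01,  9.75481656e-01, -8.52598004e-04]), 'ft_force': array([1.02802168, 0.11166836, 0.97721273]), 'ft_torque': array([-0.00149163, -0.01392438,  0.02085013]), 'finger_gap': 1.0022778590676316} 0.0188
scene {'fx': 520.650872563748, 'fy': 520.650872563748, 'cx': 279.2412231984189, 'cy': 210.01947988922888, 'position': array([-0.47758502,  0.72978482,  1.15466844]), 'attitude': array([ 0.18938241, -0.41429263,  0.80968473, -0.37000886])}
top {'fx': 486.2420480226219, 'fy': 486.2420480226219, 'cx': 282.1383713417338, 'cy': 212.36782021745782, 'position': array([3.69945156e-01, 1.26215525e-03, 1.28009096e+00]), 'attitude': array([ 0.04969675, -0.7047874 ,  0.70641556, -0.04221378])}
```

View pics/scene0.png

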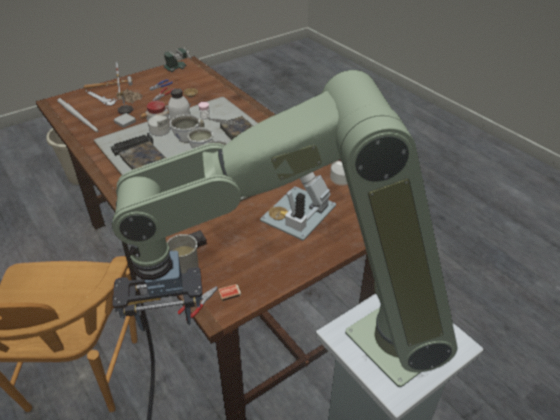

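View pics/top0.png

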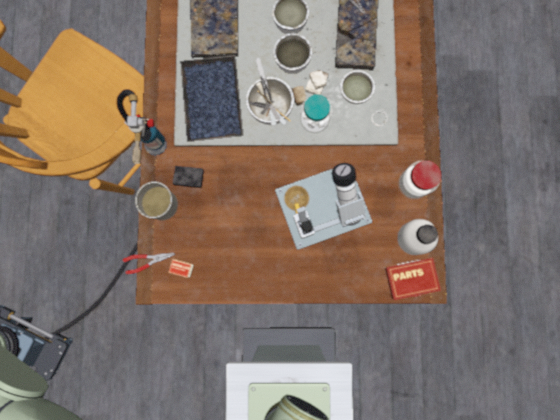

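The top view shows the dispenser plate around (323,207). Its front points up in the image (world +x), with the black cap at (344,172), the grip at (306,227) and the brass nozzle/dish at (297,200). In the scene view it is at about (300,205), partly hidden by the arm. Next I'll measure the plate and get a zoomed view.

```bash
cat > h.py <<'E'
import numpy as np, cv2
from scipy.spatial.transform import Rotation as R
from plant import status, vision, robot
def rot(q): return R.from_quat(np.r_[q[1:],q[0]])
def ray(c,uv):
    d=np.array([(uv[0]-c['cx'])/c['fx'],(uv[1]-c['cy'])/c['fy'],1.]); d=rot(c['attitude']).apply(d)
    return np.array(c['position']),d/np.linalg.norm(d)
def onz(c,uv,z):
    p,d=ray(c,uv); return p+d*(z-p[2])/d[2]
def proj(c,P):
    q=rot(c['attitude']).inv().apply(np.atleast_2d(P)-c['position']); return np.c_[c['fx']*q[:,0]/q[:,2]+c['cx'],c['fy']*q[:,1]/q[:,2]+c['cy']]
def tri(rays):
    A=sum(np.eye(3)-np.outer(d,d) for p,d in rays); b=sum((np.eye(3)-np.outer(d,d))@p for p,d in rays); return np.linalg.solve(A,b)
E
python3 - <<'E'
from h import *
im=cv2.imread('pics/top0.png'); c=vision.camera_params('top')
b=im[140:260,255:395].astype(int)
# plate: bluish grey vs brown wood
m=((b[:,:,0]-b[:,:,2])>-5)&(b.sum(2)>250)
m=m.astype(np.uint8); m[:8]=0
n,l,s,_=cv2.connectedComponentsWithStats(m); k=1+np.argmax(s[1:,4])
cs,_=cv2.findContours((l==k).astype(np.uint8),0,2); h=cv2.convexHull(max(cs,key=cv2.contourArea))
r=cv2.minAreaRect(h); box=cv2.boxPoints(r)+[255,140]; print(r,box)
P=np.array([onz(c,p,.012) for p in box]); print(P.round(4), np.linalg.norm(np.diff(P,axis=0),axis=1))
big=cv2.resize(im[145:255,265:385],None,fx=5,fy=5,interpolation=cv2.INTER_CUBIC)
cv2.imwrite('pics/topz.png',big)
E
```

```text
((68.16464233398438, 65.5182876586914), (64.20242309570312, 79.75916290283203), 69.775146484375) [[274.64635086 189.18291855]
 [349.48781586 161.60975266]
 [371.68293762 221.85365295]
 [296.84146881 249.42681885]]
[[ 0.5978  0.0343  0.012 ]
 [ 0.6716 -0.165   0.012 ]
 [ 0.5101 -0.2199  0.012 ]
 [ 0.4384 -0.0235  0.012 ]] [0.21252121 0.17058742 0.20898431]
```

View pics/topz.png

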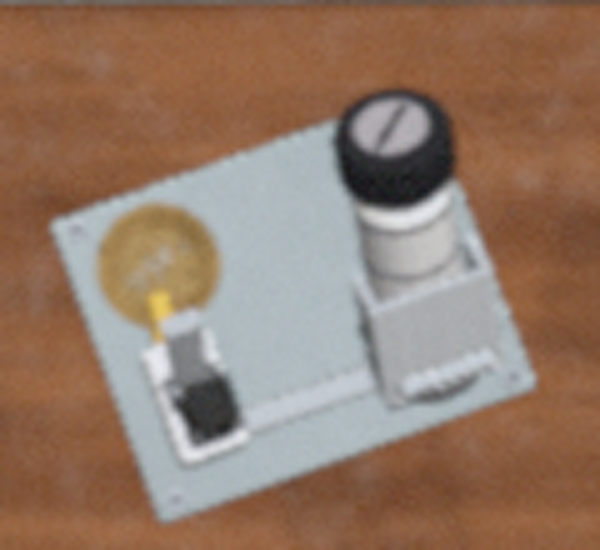

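The zoomed view shows the grey cap disc centred at about (343.4,170.4) px in the full image. The trigger tip is at about (302,209) and the grip top at about (307,226). The plate measures 212 x 170 mm, which matches the given size. Next: the dispenser frame, and a tilted pose above the cap for a close look.

```bash
cat >> h.py <<'E'
P=np.array([[.5978,.0343],[.6716,-.165],[.5101,-.2199],[.4384,-.0235]])
_y=(P[1]-P[0]+P[2]-P[3]); YAW=np.arctan2(_y[1],_y[0])-np.pi/2
RD=R.from_euler('z',YAW); C=np.r_[P.mean(0),0]; OD=C+RD.apply([.010,0,0])
AX=RD.apply([-np.sin(np.radians(35)),0,np.cos(np.radians(35))])
def toolrot(zt,yt):
    z=zt/np.linalg.norm(zt); y=yt-z*(yt@z); y/=np.linalg.norm(y); return R.from_matrix(np.c_[np.cross(y,z),y,z])
def delta(p,Rt):
    s=status.read_state(); Rc=rot(s['ee_rot']); d=Rc.inv().apply(p-s['tcp_pos'])*1000
    rv=(Rc.inv()*Rt).as_rotvec(); print('shift',d.round(1),'turn',rv.round(3),'rows',np.linalg.norm(d)/62.5,np.degrees(np.linalg.norm(rv))/10.7)
E
python3 - <<'E'
from h import *
print('yaw',np.degrees(YAW),'origin',OD,'AX',AX)
c=vision.camera_params('top')
cap=onz(c,(343.4,170.4),.168); print('cap',cap, 'disp',RD.inv().apply(cap-OD))
for uv,z in(((302,208.6),.137),((307,226),.149)): q=onz(c,uv,z);print(q,RD.inv().apply(q-OD))
s=status.read_state(); w=vision.camera_params('wrist'); Rc=rot(s['ee_rot'])
print('cam in tool',Rc.inv().apply(w['position']-s['tcp_pos']),(Rc.inv()*rot(w['attitude'])).as_matrix().round(3),w['fx'])
# candidate: tool y opposite/along various
for ang in (-60,0,60,90,120):
    y=R.from_rotvec(-AX*np.radians(ang)).apply(RD.apply([0,1,0])); print(ang); delta(cap+AX*.12,toolrot(-AX,y))
E
```

```text
yaw -159.81138332584916 origin [ 0.54508938 -0.09697612  0.        ] AX [0.53833682 0.19794796 0.81915204]
cap [ 0.61362132 -0.1299589   0.168     ] disp [-0.0529387   0.05460755  0.168     ]
[ 0.52836772 -0.03387235  0.137     ] [-0.00608354 -0.06499762  0.137     ]
[ 0.48563001 -0.04489698  0.149     ] [ 0.03783317 -0.06939961  0.149     ]
cam in tool [ 0.07418024  0.00053237 -0.17077086] [[ 0.001 -0.965 -0.264]
 [ 1.     0.002 -0.   ]
 [ 0.001 -0.264  0.965]] 353.683850603753
-60
shift [-658.1 -379.4  -52.5] turn [0.648 0.083 1.255] rows 12.183385454899991 7.577264657354275
0
shift [-658.1 -379.4  -52.5] turn [ 0.71  -0.297  2.256] rows 12.183385454899991 12.764477013905381
60
shift [-658.1 -379.4  -52.5] turn [-0.532  0.698 -2.767] rows 12.183385454899991 15.5420767377758
90
shift [-658.1 -379.4  -52.5] turn [-0.293  0.716 -2.277] rows 12.183385454899991 12.87674008276295
120
shift [-658.1 -379.4  -52.5] turn [-0.089  0.697 -1.779] rows 12.183385454899991 10.242249661068582
```

```bash
python3 - <<'E'
from h import *
cap=np.array([ 0.6136,-0.12996,0.168])
y=R.from_rotvec(-AX*np.radians(-90)).apply(RD.apply([0,1,0])); delta(cap+AX*.12,toolrot(-AX,y))
E
```

```text
shift [-658.1 -379.4  -52.5] turn [0.578 0.237 0.75 ] rows 12.183206615315457 5.226015180773544
```

```bash
python3 -m pendant '[{"x":-60,"y":-30,"z":-50,"az":0.1},{"x":-120,"y":-65,"z":-60,"az":0.2},{"x":-180,"y":-100,"z":-60,"az":0.3},{"x":-235,"y":-135,"z":-60,"az":0.4},{"x":-290,"y":-165,"z":-60,"az":0.5},{"x":-345,"y":-200,"z":-60,"az":0.6},{"x":-400,"y":-230,"z":-60,"az":0.7},{"x":-455,"y":-262,"z":-60,"ax":0.1,"ay":0.04,"az":0.75},{"x":-510,"y":-294,"z":-60,"ax":0.25,"ay":0.1,"az":0.75},{"x":-565,"y":-326,"z":-55,"ax":0.4,"ay":0.17,"az":0.75}]'
python3 - <<'E'
from h import *
print(status.read_state()['joints'])
cap=np.array([ 0.6136,-0.12996,0.168])
y=R.from_rotvec(-AX*np.radians(-90)).apply(RD.apply([0,1,0])); delta(cap+AX*.12,toolrot(-AX,y))
E
```

```text
[ 1.10700453e+00  3.20249671e-01  1.56551808e+00  5.97263218e-06
  1.25734949e+00 -2.00072549e-02]
shift [-658.1 -379.4  -52.5] turn [0.578 0.237 0.75 ] rows 12.183206615315457 5.226015180773544invalid input at $[0]: expected keys x, y, z, ax, ay, az, jaw
```

All keys are required in every row.

```bash
python3 -m pendant '[{"x":-60,"y":-30,"z":-50,"ax":0,"ay":0,"az":0.1,"jaw":0},{"x":-120,"y":-65,"z":-60,"ax":0,"ay":0,"az":0.2,"jaw":0},{"x":-180,"y":-100,"z":-60,"ax":0,"ay":0,"az":0.3,"jaw":0},{"x":-235,"y":-135,"z":-60,"ax":0,"ay":0,"az":0.4,"jaw":0},{"x":-290,"y":-165,"z":-60,"ax":0,"ay":0,"az":0.5,"jaw":0},{"x":-345,"y":-200,"z":-60,"ax":0,"ay":0,"az":0.6,"jaw":0},{"x":-400,"y":-230,"z":-60,"ax":0,"ay":0,"az":0.7,"jaw":0},{"x":-455,"y":-262,"z":-60,"ax":0.1,"ay":0.04,"az":0.75,"jaw":0},{"x":-510,"y":-294,"z":-60,"ax":0.25,"ay":0.1,"az":0.75,"jaw":0},{"x":-565,"y":-326,"z":-55,"ax":0.4,"ay":0.17,"az":0.75,"jaw":0}]'
python3 - <<'E'
from h import *
print(status.read_state()['joints'])
cap=np.array([ 0.6136,-0.12996,0.168])
y=R.from_rotvec(-AX*np.radians(-90)).apply(RD.apply([0,1,0])); delta(cap+AX*.12,toolrot(-AX,y))
E
```

```text
time_s: 1.35
tcp_pos: [0.5943, 0.0149, 0.2716]
ee_rot: [-0.124, 0.554, 0.805, -0.173]
ft_force: [0.8, 0.1, 0.5]
finger_gap: 1.001
[ 0.06955337  0.56154501  1.10320723 -0.11933981  1.88833191 -0.30845666]
shift [-143.    34.   -10.9] turn [ 0.183 -0.002  0.013] rows 2.3585756527304094 0.9817943574377919
```

```bash
python3 -m pendant '[{"x":-50,"y":12,"z":-10,"ax":0.06,"ay":0,"az":0,"jaw":0},{"x":-100,"y":24,"z":-10,"ax":0.12,"ay":0,"az":0,"jaw":0},{"x":-143,"y":34,"z":-11,"ax":0.183,"ay":0,"az":0.013,"jaw":0},{"x":-143,"y":34,"z":-11,"ax":0.183,"ay":0,"az":0.013,"jaw":0},{"x":-143,"y":34,"z":-11,"ax":0.183,"ay":0,"az":0.013,"jaw":0}]'
python3 - <<'E'
from h import *
print(status.read_state()['joints'])
cap=np.array([ 0.6136,-0.12996,0.168])
y=R.from_rotvec(-AX*np.radians(-90)).apply(RD.apply([0,1,0])); delta(cap+AX*.12,toolrot(-AX,y))
w=vision.camera_params('wrist'); im=vision.get_image('wrist'); cv2.imwrite('pics/w1.png',im); cv2.imwrite('pics/s1.png',vision.get_image('scene'))
print('pred cap px',proj(w,cap),proj(vision.camera_params('scene'),cap)); import json; json.dump({k:np.array(v).tolist() for k,v in w.items()},open('w1.json','w'))
E
```

```text
time_s: 1.98
tcp_pos: [0.678, -0.1059, 0.2659]
ee_rot: [-0.173, 0.546, 0.782, -0.246]
ft_force: [-0.7, -0.1, -0.5]
finger_gap: 1.001
[-0.06002703  0.84457371  0.64838136 -0.2860193   2.20116974 -0.51585377]
shift [-0.4 -0.2 -0.4] turn [-0.001 -0.003  0.001] rows 0.009370101552691348 0.015439964689156021
pred cap px [[273.53460626 205.79788274]] [[297.37713677 160.16201775]]
```

View pics/w1.png

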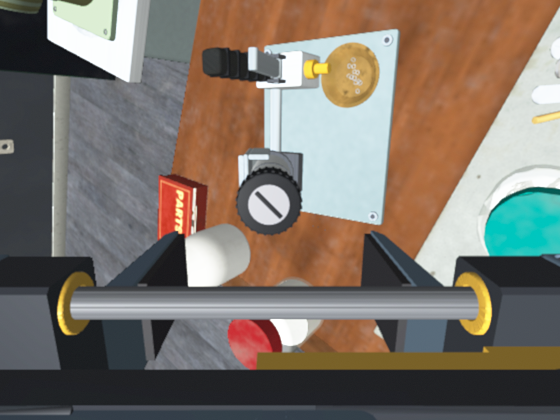

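The wrist view shows the cap disc at about (269,204), the grip top at about (215,62), the trigger next to it and the nozzle at (318,68). Nothing stands near the cap. Next: triangulate it.

```bash
python3 - <<'E'
from h import *
import json
w={k:np.array(v) for k,v in json.load(open('w1.json')).items()}; t=vision.camera_params('top')
def disc(im,seed,box,lo):
    x0,y0,x1,y1=box; g=im[y0:y1,x0:x1].max(2); m=(g>lo).astype(np.uint8)
    m=cv2.morphologyEx(m,cv2.MORPH_CLOSE,np.ones((5,5)))
    n,l,s,_=cv2.connectedComponentsWithStats(m); k=l[seed[1]-y0,seed[0]-x0]; cs,_=cv2.findContours((l==k).astype(np.uint8),0,2)
    e=cv2.fitEllipse(cv2.convexHull(max(cs,key=cv2.contourArea))); return np.array(e[0])+[x0,y0],e
wi=cv2.imread('pics/w1.png'); ti=cv2.imread('pics/top0.png')
pw,e1=disc(wi,(262,197),(240,170,300,235),110); print(pw,e1)
T=cv2.resize(ti[145:255,265:385],None,fx=4,fy=4,interpolation=cv2.INTER_CUBIC)
pt,e2=disc(T,(300,94),(272,75,362,140),110); pt=(pt+.5)/4-.5+[265,145]; print(pt,e2)
# black outer cap outline in wrist
hc=cv2.HoughCircles(cv2.cvtColor(wi,cv2.COLOR_BGR2GRAY)[150:260,220:320],cv2.HOUGH_GRADIENT,1,50,param1=120,param2=15,minRadius=25,maxRadius=45); print(hc)
rs=[ray(w,pw),ray(t,pt)]; X=tri(rs); print('cap',X,'disp',RD.inv().apply(X-OD),[np.linalg.norm(np.cross(X-p,d)) for p,d in rs])
rw=rot(w['attitude']).inv().apply(X-w['position']); print('depth',rw, 'tilt of cam to axis')
delta(X+AX*.12,rot(status.read_state()['ee_rot']))
E
```

```text
[268.27900887 204.27688599] ((28.279008865356445, 34.276885986328125), (40.90037155151367, 42.496150970458984), 94.02912902832031)
[342.70382214 169.9125104 ] ((40.31528854370117, 26.150041580200195), (45.14651870727539, 62.23046112060547), 80.74007415771484)
[[[48.5 49.5 32.2]]]
cap [ 0.61291767 -0.12723687  0.17599019] disp [-0.05321769  0.05180992  0.17599019] [np.float64(0.00021588420310858036), np.float64(0.0002158842031085254)]
depth [-0.00478318 -0.00535723  0.29301638] tilt of cam to axis
shift [ 1.6 -3.3 -5.4] turn [0. 0. 0.] rows 0.10392261181001558 0.0
```

```bash
python3 -m pendant '[{"x":1.6,"y":-3.3,"z":-5,"ax":0,"ay":0,"az":-0.18,"jaw":0},{"x":1.6,"y":-3.3,"z":-5,"ax":0,"ay":0,"az":-0.36,"jaw":0},{"x":1.6,"y":-3.3,"z":-5,"ax":0,"ay":0,"az":-0.54,"jaw":0},{"x":1.6,"y":-3.3,"z":-5,"ax":0,"ay":0,"az":-0.72,"jaw":0},{"x":1.6,"y":-3.3,"z":-5,"ax":0,"ay":0,"az":-0.9,"jaw":0},{"x":1.6,"y":-3.3,"z":-5,"ax":0,"ay":0,"az":-1.08,"jaw":0},{"x":1.6,"y":-3.3,"z":-5,"ax":0,"ay":0,"az":-1.26,"jaw":0},{"x":1.6,"y":-3.3,"z":-5,"ax":0,"ay":0,"az":-1.44,"jaw":0},{"x":1.6,"y":-3.3,"z":-5,"ax":0,"ay":0,"az":-1.5,"jaw":0},{"x":1.6,"y":-3.3,"z":-5,"ax":0,"ay":0,"az":-1.5,"jaw":0}]'
python3 - <<'E'
from h import *
print(status.read_state()['joints'])
w=vision.camera_params('wrist'); im=vision.get_image('wrist'); cv2.imwrite('pics/w2.png',im)
import json; json.dump({k:np.array(v).tolist() for k,v in w.items()},open('w2.json','w'))
print(proj(w,[0.61291767,-0.12723687,0.17599019]))
E
```

```text
time_s: 3.32
tcp_pos: [0.6767, -0.1025, 0.2762]
ee_rot: [-0.292, -0.134, 0.945, -0.063]
ft_force: [-0.3, 0.0, 0.4]
finger_gap: 1.002
[-0.05568851  0.83700724  0.6369232  -0.28775477  2.21454008 -2.01779542]
[[272.8979969  205.51234146]]
```

View pics/w2.png

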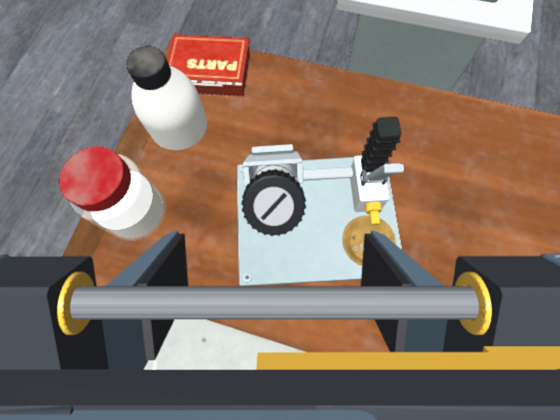

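The wrist view now shows the cap disc at about (274,207). The grip top is at (388,128), the foreshortened trigger at about (393,168), and the bottle and jar are well clear of the cap. Next I'll triangulate from the two wrist views.

```bash
python3 - <<'E'
from h import *
import json
L=lambda f:{k:np.array(v) for k,v in json.load(open(f)).items()}
w1,w2=L('w1.json'),L('w2.json'); t=vision.camera_params('top')
im=cv2.imread('pics/w2.png'); x0,y0,x1,y1=243,175,305,238
m=(im[y0:y1,x0:x1].max(2)>110).astype(np.uint8); m=cv2.morphologyEx(m,cv2.MORPH_CLOSE,np.ones((5,5)))
n,l,s,_=cv2.connectedComponentsWithStats(m); k=l[200-y0,268-x0]; cs,_=cv2.findContours((l==k).astype(np.uint8),0,2)
e=cv2.fitEllipse(cv2.convexHull(max(cs,key=cv2.contourArea))); p2=np.array(e[0])+[x0,y0]; print(p2,e)
r1,r2,rt=ray(w1,(268.28,204.28)),ray(w2,p2),ray(t,(342.9,170.0))
for rs in([r1,r2],[r2,rt],[r1,r2,rt]):
    X=tri(rs); print(X,RD.inv().apply(X-OD),[round(1000*np.linalg.norm(np.cross(X-p,d)),2) for p,d in rs])
s=status.read_state(); Rt=toolrot(-AX,rot(s['ee_rot']).apply([0,1,0]))
delta(X-AX*.032,Rt)
E
```

```text
[273.21101189 205.82936096] ((30.21101188659668, 30.829360961914062), (39.574039459228516, 40.73749542236328), 91.24085235595703)
[ 0.61322057 -0.12677975  0.17650675] [-0.05365973  0.05148542  0.17650675] [np.float64(0.08), np.float64(0.08)]
[ 0.61291429 -0.12747055  0.17536928] [-0.05313386  0.05202807  0.17536928] [np.float64(0.48), np.float64(0.48)]
[ 0.61282756 -0.1273669   0.17561192] [-0.05308823  0.05190086  0.17561192] [np.float64(0.24), np.float64(0.43), np.float64(0.55)]
shift [ -0.9  -0.9 153.4] turn [-0.     0.004  0.   ] rows 2.455220996546225 0.01972373347746771
```

```bash
python3 -m pendant '[{"x":-0.5,"y":-0.5,"z":50,"ax":0,"ay":0.004,"az":0,"jaw":0},{"x":-0.9,"y":-0.9,"z":100,"ax":0,"ay":0.004,"az":0,"jaw":0},{"x":-0.9,"y":-0.9,"z":130,"ax":0,"ay":0.004,"az":0,"jaw":0},{"x":-0.9,"y":-0.9,"z":145,"ax":0,"ay":0.004,"az":0,"jaw":0},{"x":-0.9,"y":-0.9,"z":153,"ax":0,"ay":0.004,"az":0,"jaw":0},{"x":-0.9,"y":-0.9,"z":153,"ax":0,"ay":0.004,"az":0,"jaw":0}]'
python3 - <<'E'
from h import *
X=np.array([.6129,-.1272,.1758]); s=status.read_state(); print(s['ft_force'],s['joints'])
delta(X-AX*.032,toolrot(-AX,rot(s['ee_rot']).apply([0,1,0])))
E
```

```text
time_s: 4.12
tcp_pos: [0.5958, -0.1334, 0.1501]
ee_rot: [-0.294, -0.134, 0.944, -0.063]
ft_force: [0.7, 0.5, 0.6]
finger_gap: 1.002
[0.67025118 0.47238424 0.56025024] [-0.10054315  0.72523035  1.173353   -0.26095166  1.79708865 -1.93918094]
shift [-0.2 -0.1  0.5] turn [-0.  0.  0.] rows 0.00892141798904594 0.0026077306033204725
```

Now close on the cap, and see how wide it measures.

```bash
python3 -m pendant '[{"x":0,"y":0,"z":0,"ax":0,"ay":0,"az":0,"jaw":0.2},{"x":0,"y":0,"z":0,"ax":0,"ay":0,"az":0,"jaw":0.3},{"x":0,"y":0,"z":0,"ax":0,"ay":0,"az":0,"jaw":0.36},{"x":0,"y":0,"z":0,"ax":0,"ay":0,"az":0,"jaw":1},{"x":0,"y":0,"z":0,"ax":0,"ay":0,"az":0,"jaw":1},{"x":0,"y":0,"z":0,"ax":0,"ay":0,"az":0,"jaw":1},{"x":0,"y":0,"z":0,"ax":0,"ay":0,"az":0,"jaw":1}]'
python3 - <<'E'
from h import *
s=status.read_state(); print(s['ft_force'],s['ft_torque'],s['finger_gap']*91)
E
```

```text
time_s: 5.0
tcp_pos: [0.5958, -0.1331, 0.1501]
ee_rot: [-0.294, -0.134, 0.944, -0.063]
ft_force: [0.1, 3.0, 1.1]
finger_gap: 0.585
[0.13704863 2.97610289 1.09015444] [ 0.3730264  -0.25847784 -0.19693971] 53.23037174653018
```

Gripped at 53 mm, and the cap is 54 mm, so that is right. Now turn it clockwise, following the lead (2.23 mm/rad).

```bash
python3 -m pendant '[{"x":0,"y":0,"z":0.3,"ax":0,"ay":0,"az":0.15,"jaw":1},{"x":0,"y":0,"z":0.7,"ax":0,"ay":0,"az":0.3,"jaw":1},{"x":0,"y":0,"z":1.0,"ax":0,"ay":0,"az":0.45,"jaw":1},{"x":0,"y":0,"z":1.3,"ax":0,"ay":0,"az":0.6,"jaw":1},{"x":0,"y":0,"z":1.7,"ax":0,"ay":0,"az":0.75,"jaw":1},{"x":0,"y":0,"z":2.0,"ax":0,"ay":0,"az":0.9,"jaw":1},{"x":0,"y":0,"z":2.3,"ax":0,"ay":0,"az":1.05,"jaw":1},{"x":0,"y":0,"z":2.7,"ax":0,"ay":0,"az":1.2,"jaw":1},{"x":0,"y":0,"z":3.0,"ax":0,"ay":0,"az":1.35,"jaw":1},{"x":0,"y":0,"z":3.3,"ax":0,"ay":0,"az":1.5,"jaw":1}]'
cat > st.py <<'E'
from h import *
s=status.read_state(); Rc=rot(s['ee_rot']); y=Rc.apply([0,1,0]); yd=RD.apply([0,1,0])
# jaw angle about -AX from y_d, axial TCP height below measured cap top
print('F tool',Rc.inv().apply(s['ft_force']).round(2),'T tool',Rc.inv().apply(s['ft_torque']).round(3),'gap',s['finger_gap']*91)
print('ang',np.arctan2(np.cross(yd,y)@-AX,yd@y),'q6',s['joints'][5],'axial mm',1000*(s['tcp_pos']-[.6129,-.1272,.1758])@AX, 'tilt',Rc.apply([0,0,1])@-AX)
E
python3 st.py
```

```text
time_s: 6.25
tcp_pos: [0.594, -0.1339, 0.1475]
ee_rot: [-0.171, 0.547, 0.781, -0.247]
ft_force: [-0.7, 0.0, 0.1]
finger_gap: 0.585
F tool [ 0.27 -0.6   0.24] T tool [-0.198  0.079 -0.11 ] gap 53.23102910693224
ang -1.5663448359968788 q6 -0.4335519554300544 axial mm -34.70924247948946 tilt 0.9999999596640403
```

```bash
python3 -m pendant '[{"x":0,"y":0,"z":0.3,"ax":0,"ay":0,"az":0.12,"jaw":1},{"x":0,"y":0,"z":0.55,"ax":0,"ay":0,"az":0.24,"jaw":1},{"x":0,"y":0,"z":0.8,"ax":0,"ay":0,"az":0.36,"jaw":1},{"x":0,"y":0,"z":0.9,"ax":0,"ay":0,"az":0.4,"jaw":1}]' ; python3 st.py
python3 -m pendant '[{"x":0,"y":0,"z":0.2,"ax":0,"ay":0,"az":0.1,"jaw":1},{"x":0,"y":0,"z":0.45,"ax":0,"ay":0,"az":0.2,"jaw":1},{"x":0,"y":0,"z":0.65,"ax":0,"ay":0,"az":0.3,"jaw":1}]' ; python3 st.py
```

```text
time_s: 6.75
tcp_pos: [0.5934, -0.1341, 0.1468]
ee_rot: [-0.119, 0.692, 0.656, -0.276]
ft_force: [0.4, 0.9, 0.3]
finger_gap: 0.587
F tool [ 0.84  0.1  -0.63] T tool [-0.127  0.281 -0.098] gap 53.43648676313032
ang -1.1649229131283811 q6 -0.03185866819532544 axial mm -35.605428387938794 tilt 0.9999999358232513
time_s: 7.12
tcp_pos: [0.593, -0.1342, 0.1463]
ee_rot: [-0.076, 0.783, 0.544, -0.291]
ft_force: [0.4, 1.9, 0.8]
finger_gap: 0.585
F tool [ 1.51 -0.74 -1.22] T tool [-0.092  0.344 -0.165] gap 53.24664227033635
ang -0.8620779018594636 q6 0.27124479913952054 axial mm -36.28436387120409 tilt 0.9999999086375425
```

```bash
for i in 1; do python3 -m pendant '[{"x":0,"y":0,"z":0.2,"ax":0,"ay":0,"az":0.1,"jaw":1},{"x":0,"y":0,"z":0.45,"ax":0,"ay":0,"az":0.2,"jaw":1}]' |head -1; python3 st.py; done
python3 -m pendant '[{"x":0,"y":0,"z":0.2,"ax":0,"ay":0,"az":0.1,"jaw":1},{"x":0,"y":0,"z":0.45,"ax":0,"ay":0,"az":0.2,"jaw":1}]' |head -1; python3 st.py
python3 -m pendant '[{"x":0,"y":0,"z":0.2,"ax":0,"ay":0,"az":0.1,"jaw":1},{"x":0,"y":0,"z":0.45,"ax":0,"ay":0,"az":0.2,"jaw":1}]' |head -1; python3 st.py
```

```text
time_s: 7.38
F tool [ 0.37  0.7  -1.23] T tool [-0.212  0.245 -1.03 ] gap 52.99738767898433
ang -0.660968782733948 q6 0.47255714851698316 axial mm -36.68510049226432 tilt 0.9999999252530635
time_s: 7.62
F tool [-2.48  0.1  -2.6 ] T tool [-0.192  0.085 -1.082] gap 53.26202668370148
ang -0.4608549273534094 q6 0.6730568925198809 axial mm -36.720188324347575 tilt 0.9999994989566232
time_s: 7.88
F tool [-0.52  0.28 -2.48] T tool [-0.22   0.643 -1.035] gap 53.52329915270173
ang -0.2606781537182338 q6 0.8736043458669706 axial mm -36.73516501936314 tilt 0.9999957982780254
```

The torque jumped from about 0.15 to 1.03 N m and levelled off, with no further axial advance. So the cap is on its stop and the pads are slipping. I'll open, back off along the axis and check.

```bash
python3 -m pendant '[{"x":0,"y":0,"z":0,"ax":0,"ay":0,"az":0,"jaw":0.5},{"x":0,"y":0,"z":0,"ax":0,"ay":0,"az":0,"jaw":0},{"x":0,"y":0,"z":0,"ax":0,"ay":0,"az":0,"jaw":0},{"x":0,"y":0,"z":0,"ax":0,"ay":0,"az":0,"jaw":0},{"x":0,"y":0,"z":-20,"ax":0,"ay":0,"az":0,"jaw":0},{"x":0,"y":0,"z":-60,"ax":0,"ay":0,"az":0,"jaw":0},{"x":0,"y":0,"z":-110,"ax":0,"ay":0,"az":0,"jaw":0},{"x":0,"y":0,"z":-155,"ax":0,"ay":0,"az":0,"jaw":0},{"x":0,"y":0,"z":-155,"ax":0,"ay":0,"az":0,"jaw":0}]'
python3 st.py; python3 - <<'E'
from h import *
import json
w=vision.camera_params('wrist'); im=vision.get_image('wrist'); cv2.imwrite('pics/w3.png',im)
json.dump({k:np.array(v).tolist() for k,v in w.items()},open('w3.json','w'))
L=lambda f:{k:np.array(v) for k,v in json.load(open(f)).items()}
# slot direction in world about AX from each wrist picture
for n,z in(('w1',.0),('w2',.0),('w3',-.005)):
    c=L(n+'.json'); im=cv2.imread(f'pics/{n}.png'); X=np.array([.6129,-.1272,.1758])+AX*z
    u,v=proj(c,X)[0]; u,v=int(round(u)),int(round(v)); r=15
    g=im[v-r:v+r+1,u-r:u+r+1].max(2); yy,xx=np.mgrid[-r:r+1,-r:r+1]; m=(g<100)&(xx**2+yy**2<r*r)
    p=np.c_[xx[m],yy[m]].astype(float); q=p-p.mean(0); d=np.linalg.svd(q,full_matrices=False)[2][0]
    def pl(uv):
        o,k=ray(c,uv); return o+k*((X-o)@AX)/(k@AX)
    e=pl((u+15*d[0],v+15*d[1]))-pl((u-15*d[0],v-15*d[1])); e=RD.inv().apply(e); a=RD.inv().apply(AX)
    ex=np.cross([0,1,0],a); print(n,(u,v),m.sum(),'slot angle mod pi',np.arctan2(e[1],e@ex)%np.pi)
E
```

```text
time_s: 9.0
tcp_pos: [0.6784, -0.1025, 0.2747]
ee_rot: [0.016, 0.911, 0.288, -0.296]
ft_force: [0.1, -0.4, 0.1]
finger_gap: 1.003
F tool [-0.15  0.37 -0.06] T tool [-0.059  0.172 -0.001] gap 91.28275660987597
ang -0.2595386047441343 q6 0.7951995842336157 axial mm 121.1581784949449 tilt 0.9999506831563945
w1 (268, 204) 107 slot angle mod pi 2.3404120244032747
w2 (273, 206) 97 slot angle mod pi 2.3409383558369004
w3 (273, 206) 46 slot angle mod pi 3.112040254845512
```

View pics/w3.png

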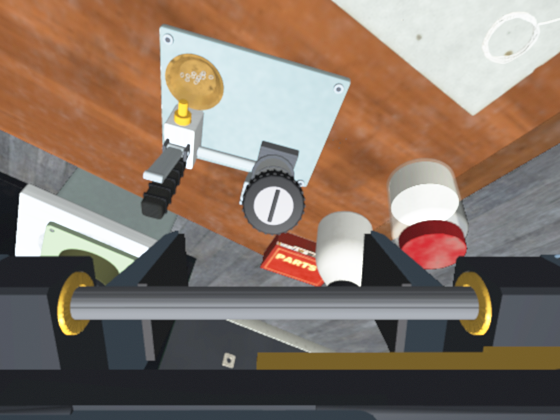

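The wrist view shows the cap lower, disc at (273,205). Its slot has turned 2.37 rad, within the stated 1.9–3.0 and matching where the torque rose. The grip top is near (152,205) and the trigger tip near (150,178). Next: zoomed crops to locate the grip and trigger.

```bash
python3 - <<'E'
from h import *
o=[]
for n,(x,y) in(('w1',(195,35)),('w2',(345,105)),('w3',(130,130))):
    im=cv2.imread(f'pics/{n}.png')[y:y+90,x:x+66]; im=cv2.resize(im,None,fx=4,fy=4,interpolation=cv2.INTER_CUBIC)
    for k in range(0,90,10):
        cv2.putText(im,str(y+k),(0,4*k+4),0,.32,(0,0,255),1); im[4*k,::4]=(0,0,255)
        if k<66: cv2.putText(im,str(x+k),(4*k,358),0,.32,(255,0,255),1); im[::4,4*k]=(255,0,255)
    o.append(im)
cv2.imwrite('pics/g.png',np.hstack(o))
E
```

```text
(no output)
```

View pics/g.png

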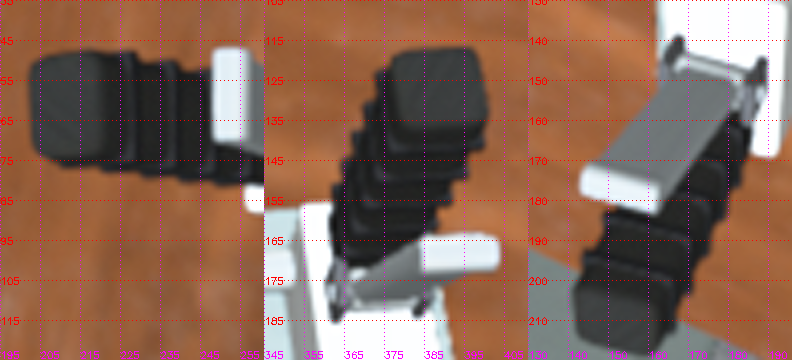

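The crops show these positions:

| Point | w1 | w2 | w3 |
|---|---|---|---|
| Grip top face centre | (212,61.7) | (388.2,127.5) | (153.5,209.5) |
| Trigger bead centre | (252.7,58.7) | (393.7,168) | (152.7,177.2) |

```bash
python3 - <<'E'
from h import *
import json
L=lambda f:{k:np.array(v) for k,v in json.load(open(f)).items()}
W=[L(f'w{i}.json') for i in(1,2,3)]; t=vision.camera_params('top')
for nm,z,uv,tu in(('grip',.149,[(212,61.7),(388.2,127.5),(153.5,209.5)],(306.8,226)),('tip',.137,[(252.7,58.7),(393.7,168),(152.7,177.2)],(301.5,209))):
    rs=[ray(c,p) for c,p in zip(W,uv)]; X=tri(rs); print(nm,'3ray',X.round(4),RD.inv().apply(X-OD).round(4),[round(1000*np.linalg.norm(np.cross(X-p,d)),1) for p,d in rs])
    for c,p in zip(W+[t],uv+[tu]): q=onz(c,p,z); print('  plane',q.round(4),RD.inv().apply(q-OD).round(4))
E
```

```text
grip 3ray [ 0.4897 -0.0452  0.1453] [ 0.0341 -0.0677  0.1453] [np.float64(0.6), np.float64(0.7), np.float64(1.2)]
  plane [ 0.4929 -0.0442  0.149 ] [ 0.0308 -0.0676  0.149 ]
  plane [ 0.4923 -0.045   0.149 ] [ 0.0316 -0.0671  0.149 ]
  plane [ 0.4956 -0.0461  0.149 ] [ 0.0289 -0.0649  0.149 ]
  plane [ 0.4856 -0.0444  0.149 ] [ 0.0377 -0.0698  0.149 ]
tip 3ray [ 0.529  -0.0299  0.1376] [-0.0081 -0.0685  0.1376] [np.float64(0.4), np.float64(0.5), np.float64(0.3)]
  plane [ 0.529  -0.0299  0.137 ] [-0.008  -0.0685  0.137 ]
  plane [ 0.5283 -0.0294  0.137 ] [-0.0075 -0.0693  0.137 ]
  plane [ 0.5283 -0.0302  0.137 ] [-0.0073 -0.0685  0.137 ]
  plane [ 0.5274 -0.0327  0.137 ] [-0.0056 -0.0664  0.137 ]
```

The tip and grip agree with the given geometry: the tip is about 41 mm before the grip axis, and y_d is about -68 mm for both. Next: the hover pose, tool down, jaws along the dispenser's x.

```bash
python3 - <<'E'
from h import *
Rt=toolrot(np.array([0,0,-1.]),RD.apply([-1,0,0]))
for z in(.24,): p=OD+RD.apply([.024,-.0683,z]); print(p); delta(p,Rt)
E
```

```text
[ 0.49899277 -0.04115504  0.24      ]
shift [ -67.1 -141.7  109.9] turn [-0.514  0.398 -1.267] rows 3.063603299215375 7.626160613259214
```

```bash
python3 -m pendant '[{"x":-8,"y":-18,"z":8,"ax":-0.064,"ay":0.05,"az":-0.158,"jaw":0},{"x":-17,"y":-35,"z":22,"ax":-0.128,"ay":0.1,"az":-0.317,"jaw":0},{"x":-25,"y":-53,"z":38,"ax":-0.193,"ay":0.149,"az":-0.475,"jaw":0},{"x":-34,"y":-71,"z":53,"ax":-0.257,"ay":0.199,"az":-0.633,"jaw":0},{"x":-42,"y":-89,"z":67,"ax":-0.321,"ay":0.249,"az":-0.792,"jaw":0},{"x":-50,"y":-106,"z":81,"ax":-0.385,"ay":0.298,"az":-0.95,"jaw":0},{"x":-59,"y":-124,"z":95,"ax":-0.45,"ay":0.348,"az":-1.109,"jaw":0},{"x":-67,"y":-142,"z":110,"ax":-0.514,"ay":0.398,"az":-1.267,"jaw":0},{"x":-67,"y":-142,"z":110,"ax":-0.514,"ay":0.398,"az":-1.267,"jaw":0},{"x":-67,"y":-142,"z":110,"ax":-0.514,"ay":0.398,"az":-1.267,"jaw":0}]'
python3 - <<'E'
from h import *
print(status.read_state()['joints'])
Rt=toolrot(np.array([0,0,-1.]),RD.apply([-1,0,0])); p=OD+RD.apply([.024,-.0683,.111]); delta(p,Rt)
w=vision.camera_params('wrist'); cv2.imwrite('pics/w4.png',vision.get_image('wrist'))
for n,q in(('tip',[-.0077,-.0683,.137]),('grip',[.033,-.0683,.149])): print(n,proj(w,OD+RD.apply(q)))
E
```

```text
time_s: 10.3
tcp_pos: [0.4985, -0.0412, 0.2394]
ee_rot: [-0.0, 0.573, 0.82, -0.0]
ft_force: [1.2, 0.0, -0.1]
finger_gap: 1.003
[-1.05133468e-01  1.85754033e-01  1.68393806e+00 -5.98467703e-04
  1.27291388e+00 -4.55272394e-01]
shift [-1.000e-01  7.000e-01  1.284e+02] turn [-0.001  0.    -0.002] rows 2.054145275430222 0.012589634030039109
tip [[313.79431937 210.86921754]]
grip [[262.45760404 215.0005046 ]]
```

View pics/w4.png

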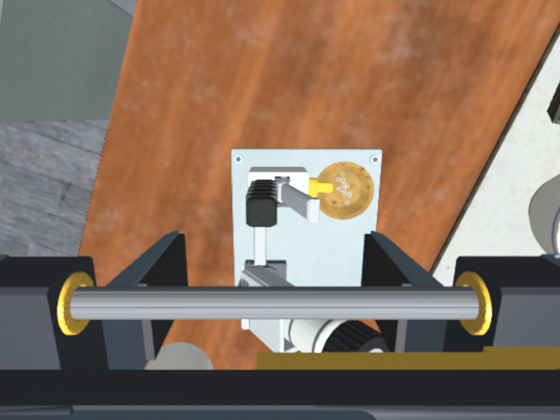

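The view shows the grip top at (262,211) and the bead at (313,210), both centred between the jaws and within a few px of the prediction. Descend.

```bash
python3 -m pendant '[{"x":0,"y":0.7,"z":45,"ax":0,"ay":0,"az":-0.002,"jaw":0},{"x":0,"y":0.7,"z":80,"ax":0,"ay":0,"az":-0.002,"jaw":0},{"x":0,"y":0.7,"z":105,"ax":0,"ay":0,"az":-0.002,"jaw":0},{"x":0,"y":0.7,"z":120,"ax":0,"ay":0,"az":-0.002,"jaw":0},{"x":0,"y":0.7,"z":128,"ax":0,"ay":0,"az":-0.002,"jaw":0},{"x":0,"y":0.7,"z":128,"ax":0,"ay":0,"az":-0.002,"jaw":0}]'
python3 - <<'E'
from h import *
Rt=toolrot(np.array([0,0,-1.]),RD.apply([-1,0,0])); p=OD+RD.apply([.027,-.0683,.111]); delta(p,Rt); print(status.read_state()['ft_force'])
E
```

```text
time_s: 11.1
tcp_pos: [0.5, -0.0408, 0.1114]
ee_rot: [-0.0, 0.572, 0.82, -0.0]
ft_force: [-0.1, -0.7, 0.8]
finger_gap: 1.0
shift [ 0.  -4.1  0.4] turn [-0.001  0.     0.001] rows 0.06536011576674207 0.0063617179575041925
[-0.14284019 -0.69810389  0.81397915]
```

```bash
python3 -m pendant '[{"x":0,"y":-2,"z":0,"ax":0,"ay":0,"az":0,"jaw":0.1},{"x":0,"y":-4,"z":0,"ax":0,"ay":0,"az":0,"jaw":0.25},{"x":0,"y":-4,"z":0,"ax":0,"ay":0,"az":0,"jaw":0.4},{"x":0,"y":-4,"z":0,"ax":0,"ay":0,"az":0,"jaw":0.5},{"x":0,"y":-4,"z":0,"ax":0,"ay":0,"az":0,"jaw":0.53},{"x":0,"y":-4,"z":0,"ax":0,"ay":0,"az":0,"jaw":0.53}]'; python3 st.py
```

```text
time_s: 11.85
tcp_pos: [0.4974, -0.0423, 0.1119]
ee_rot: [0.001, 0.572, 0.82, 0.0]
ft_force: [4.9, 1.4, 3.8]
finger_gap: 0.471
F tool [-0.33  5.06 -3.84] T tool [-0.89  -0.065  0.023] gap 42.83265460565096
ang -1.571594819768702 q6 -0.4602220947479717 axial mm -97.67052905892845 tilt 0.8183505541776683
```

```bash
python3 -m pendant '[{"x":0,"y":0,"z":0,"ax":0,"ay":0,"az":0,"jaw":0.57},{"x":0,"y":0,"z":0,"ax":0,"ay":0,"az":0,"jaw":0.62},{"x":0,"y":0,"z":0,"ax":0,"ay":0,"az":0,"jaw":1},{"x":0,"y":0,"z":0,"ax":0,"ay":0,"az":0,"jaw":1},{"x":0,"y":0,"z":0,"ax":0,"ay":0,"az":0,"jaw":1},{"x":0,"y":0,"z":0,"ax":0,"ay":0,"az":0,"jaw":1},{"x":0,"y":0,"z":0,"ax":0,"ay":0,"az":0,"jaw":1},{"x":0,"y":0,"z":0,"ax":0,"ay":0,"az":0,"jaw":1}]'; python3 st.py
```

```text
time_s: 12.85
tcp_pos: [0.4939, -0.0435, 0.1118]
ee_rot: [-0.002, 0.572, 0.82, -0.003]
ft_force: [-5.1, -3.4, 9.3]
finger_gap: 0.387
F tool [-1.39 -6.03 -9.29] T tool [ 0.721 -0.325  0.074] gap 35.22803680502707
ang -1.572362169566086 q6 -0.4599295649616101 axial mm -99.972320643454 tilt 0.8228357664113228
```

The opening reads 35.2 mm. The cap's 54 mm read 53.2, so this is the 36 mm of a full squeeze. Hold a little longer, release, and lift clear.

```bash
python3 -m pendant '[{"x":0,"y":0,"z":0,"ax":0,"ay":0,"az":0,"jaw":1},{"x":0,"y":0,"z":0,"ax":0,"ay":0,"az":0,"jaw":1},{"x":0,"y":0,"z":0,"ax":0,"ay":0,"az":0,"jaw":1},{"x":0,"y":0,"z":0,"ax":0,"ay":0,"az":0,"jaw":1},{"x":0,"y":0,"z":0,"ax":0,"ay":0,"az":0,"jaw":1},{"x":0,"y":0,"z":0,"ax":0,"ay":0,"az":0,"jaw":1}]'; python3 st.py
python3 -m pendant '[{"x":0,"y":0,"z":0,"ax":0,"ay":0,"az":0,"jaw":0.5},{"x":0,"y":2,"z":0,"ax":0,"ay":0,"az":0,"jaw":0.2},{"x":0,"y":5,"z":0,"ax":0,"ay":0,"az":0,"jaw":0},{"x":0,"y":8,"z":0,"ax":0,"ay":0,"az":0,"jaw":0},{"x":0,"y":10,"z":0,"ax":0,"ay":0,"az":0,"jaw":0},{"x":0,"y":10,"z":0,"ax":0,"ay":0,"az":0,"jaw":0}]'
python3 - <<'E'
from h import *
Rt=toolrot(np.array([0,0,-1.]),RD.apply([-1,0,0])); delta(OD+RD.apply([.022,-.0683,.111]),Rt); print(status.read_state()['ft_force'])
E
```

```text
time_s: 13.6
tcp_pos: [0.4938, -0.0436, 0.1118]
ee_rot: [-0.002, 0.572, 0.82, -0.003]
ft_force: [1.3, -0.6, 5.3]
finger_gap: 0.387
F tool [-1.03  1.02 -5.27] T tool [-0.602 -0.102  0.134] gap 35.20256690802582
ang -1.572503029726268 q6 -0.4599697528596899 axial mm -100.01869512262918 tilt 0.8229868726121574
time_s: 14.35
tcp_pos: [0.5027, -0.0401, 0.1116]
ee_rot: [-0.002, 0.572, 0.821, -0.003]
ft_force: [-0.3, 0.4, -1.1]
finger_gap: 0.987
shift [ 0.3 -1.8  0.6] turn [-0.008  0.     0.002] rows 0.031247061526303018 0.04336688330700301
[-0.33124723  0.35060378 -1.12062486]
```

```bash
python3 -m pendant '[{"x":0,"y":-1,"z":-20,"ax":-0.008,"ay":0,"az":0,"jaw":0},{"x":0,"y":-1,"z":-60,"ax":-0.008,"ay":0,"az":0,"jaw":0},{"x":0,"y":-1,"z":-110,"ax":-0.008,"ay":0,"az":0,"jaw":0},{"x":0,"y":-1,"z":-160,"ax":-0.008,"ay":0,"az":0,"jaw":0},{"x":0,"y":-1,"z":-190,"ax":-0.008,"ay":0,"az":0,"jaw":0},{"x":60,"y":-1,"z":-200,"ax":-0.008,"ay":0,"az":0,"jaw":0},{"x":-60,"y":-60,"z":-200,"ax":-0.008,"ay":0,"az":0,"jaw":0},{"x":-60,"y":-60,"z":-200,"ax":-0.008,"ay":0,"az":0,"jaw":0},{"x":-60,"y":-60,"z":-200,"ax":-0.008,"ay":0,"az":0,"jaw":0}]'
python3 - <<'E'
from h import *
w=vision.camera_params('wrist'); im=vision.get_image('wrist'); cv2.imwrite('pics/w5.png',im)
for n,q in(('tip rest',[-.0077,-.0683,.137]),('tip squeezed',[.0135,-.0683,.14]),('grip',[.033,-.0683,.149])): print(n,proj(w,OD+RD.apply(q)))
print('cap',proj(w,np.array([.6129,-.1272,.1758])-AX*.0053))
E
```

```text
time_s: 15.48
tcp_pos: [0.4678, -0.1188, 0.312]
ee_rot: [0.0, 0.573, 0.82, -0.001]
ft_force: [-1.0, 0.8, -0.1]
finger_gap: 1.001
tip rest [[366.02022828 127.56087907]]
tip squeezed [[344.33100534 127.6825909 ]]
grip [[324.96475929 128.05675723]]
cap [[411.21027209 259.05900864]]
```

View pics/w5.png

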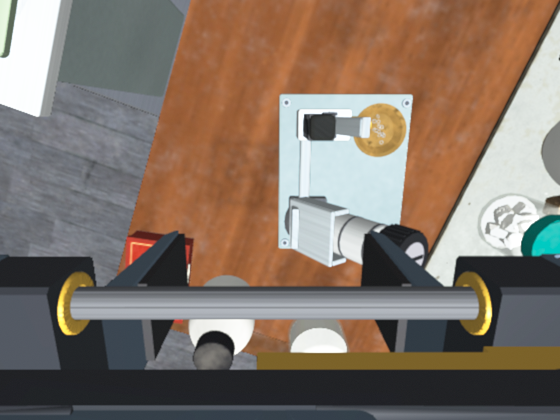

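The trigger bead is back at (366,127), exactly the predicted rest position. The cap is in place, the dish and bystanders haven't moved, and the arm is clear.

```bash
python3 -c "
from plant import robot,status
print(robot.close_job(), status.read_state()['time_s'])"
```

```text
the job is handed in; nothing more can be done
the job is handed in; nothing more can be done
```

I screwed the cap home, then squeezed the dispenser's trigger fully, held it about 1.4 s and let it go. The job was handed in at about 15.5 s with the arm clear of everything.

- **Cap:** it turned clockwise 2.37 rad by its slot, within the stated 1.9–3.0. The torque then jumped from about 0.15 to 1.03 N m with no further travel, so it was against its stop. I did not measure its final height along the canister on its own.
- **Trigger:** the jaws closed to a reading of 35.2 mm, against 36 mm for a full squeeze. The gripper reads about 0.8 mm low: the 54 mm cap read 53.2.
- **Last look:** the trigger tip was back at its rest position, and the dish and the other things in view looked unmoved. The largest force I read was about 11 N (readings taken at the end of each move).
- **Disagreement:** one top-camera estimate of the grip was 5–8 mm off the close-up wrist views. I used the wrist views, which matched the given sizes. No check failed.

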